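# Shut the lid of the microscope-slide box

### The job

The drop-in lid of the slide box has been left askew, its near end propped on the sprung catch. Push it away from the catch so that its far edge goes in under the two hooks as far as it will go, then press it down until it sits level in the box and the catch has snapped shut over its near edge. Leave the jar and the beaker beside the box where they stand.

Things in the scene. Friction and masses are not known exactly. Their poses are not given: they have to be found in the camera images.
- slide_box: Dark grey open plastic box, 127 x 172 mm (x, y), fixed. Origin: centre of its underside; x points from the catch side (near the robot) to the hook side, z up. Pocket for the lid: inner walls at x = -57 and +57 mm, y = -80 and +80 mm; the lid rests on side ledges, top at z = 30 mm. Side walls 38 mm high, near wall 36 mm, far wall 44 mm.
- hooks (a point): Two steel hooks on the box's far wall, 30 mm wide, centred at box y = -45 and +45 mm, stick out over the pocket as far as x = 47 mm; underside z = 40.5 mm, top z = 44.5 mm. The point lies midway between their tips, level with the underside; axes as the box.
- catch (a joint): Sprung steel catch, 50 mm wide, mid near wall, rad: 0 = shut (spring holds it there), grows as the head moves out, away from the lid. Head: flat top at box z = 48 mm (x = -67 to -55 mm), then a slope down to the tooth; a lid pressed down on the slope drives it out about 0.1 rad (some 10 N on the lid), then it snaps over the lid's edge.
- catch_tooth (a point): Tip of the catch's tooth, underside: box x = -50 mm, z = 39 mm when shut. Moves with the catch.
- lid: Loose white plate, 110 x 150 x 6 mm (x, y, z), 120 g, with a thumb bar on top. Origin: centre of its underside; x to its far (hook) edge, z up through its top. Seated: origin at box x = 0 to 2 mm, z = 30 mm, top face at 36 mm. At the start it is 14 to 26 mm too near the robot, far edge down on the ledges, near end propped on the catch's flat top, tilted about 12 degrees.
- lid_bar (a point): Middle of the top of the lid's thumb bar: a straight rib along the lid's y, 100 mm long, 10 mm wide, standing 14 mm above the lid's top face, its centre line 30 mm from the near edge (lid x = -25 mm, z = 20 mm).
- lid_near (a point): Middle of the lid's near edge, at half thickness (lid x = -55 mm, z = 3 mm).
- lid_far (a point): Middle of the lid's far edge, at half thickness (lid x = +55 mm, z = 3 mm).
- jar: Bystander: specimen jar with yellow lid, 51 mm across, 59 mm high, standing to the left of the box. Origin: centre of its underside.
- beaker: Bystander: small glass beaker, 55 x 61 mm across, 68 mm high, standing to the right of the box. Origin: centre of its underside.

How it is judged (in metres and radians):
On the way:
1. the lid's far edge is in under the hooks while its near edge is still up on the catch (x of lid_far in the frame of hooks above 0.002 m and z of lid_far in the frame of hooks below 0 m and z of lid_near in the frame of slide_box above 0.0385 m), for 0.1 s.
At the end, for the whole second after the job is handed in: The lid lies at rest in the box, level within 2 degrees, its underside within 2.5 mm of the ledges, its far edge at least 2 mm in under the hooks, its near edge at least 1 mm in under the tooth of the catch, and the catch is back within 0.05 rad of shut (angle between lid's own z axis and vertical below 0.035 rad and z of lid in the frame of slide_box between 0.027 and 0.0325 m and x of lid_far in the frame of hooks above 0.002 m and z of lid_far in the frame of hooks below 0 m and z of lid_near in the frame of catch_tooth below 0 m and x of lid_near in the frame of catch_tooth below -0.001 m and value of joint catch below 0.05 rad and linear speed of lid below 0.02 m/s); the robot touches nothing.
It fails at once if the jar is shifted by more than 30 mm or tipped (distance of jar from where it was at the start of the episode above 0.03 m or angle between jar's own z axis and vertical above 0.4 rad).
It fails at once if the beaker is shifted by more than 30 mm or tipped (distance of beaker from where it was at the start of the episode above 0.03 m or angle between beaker's own z axis and vertical above 0.4 rad).
It also fails if it takes over 32 s, if anything falls off the work surface, if the arm or the gripper's body presses on something with over 40 N, if the wrist force passes 120 N, or if a joint passes its speed limit or range.

### The arm

A 6-joint arm with a two-finger parallel gripper is mounted at the origin on the work surface; the furniture and walls round the work are solid. World frame = base frame: x ahead of the robot, y to its left, z up, the work surface at z = 0. Lengths are in m, angles in degrees, forces in N, time in s.
With the tool pointing down it reaches from about 0.25 to 0.725 m from the base axis. Payload 9.7 kg.
Tool frame: the origin (TCP) lies on the centre line of the jaws, within the pads' length; the fingertips stand tip_extent ahead of it and the grasp point (between the pads) lies 3 mm ahead of it (tip_extent is the distance from the TCP to the fingertips, in m); z points along the fingers, y is the line along which they close (so a half turn about z gives the same grasp; the last joint's range is limited). The gripper opens to 85 mm and grips with 20 to 120 N. Pads are 22 mm wide; open, the fingers measure 114 mm over their backs; the gripper's body (76 mm by 85 mm) begins 54 mm behind the grasp point. The pads swing forward as they close: fully open they stand 13 mm farther back than shut.
Start: joints at [-69.901, 4.979, 10.078, 95.1, 0, 90], TCP at [0.189, -0.517, 0.253] pointing down, gripper open.
Joint ranges: [-179.16, 179.16], [-48.56, 103.87], [-65.8, 70.77], [-126.05, 130.52], [-82.76, 87.17], [-180, 180]. Speed limits (degrees/s): [127.2, 127.2, 147.25, 180, 180, 180].

### API

Orientations are given as [roll, pitch, yaw] about the fixed x, y, z axes, in that order (R = Rz(yaw) Ry(pitch) Rx(roll)).
In Python, from workcell import * gives the robot as it stands.
- The arm moves only by the tool servo_tool, never from a script. Its argument "rows" is a list of rows, each an object with "offset": the shift along the tool's x, y, z as a fraction of full scale, a list of three; "yaw": the turn about the tool's z as a fraction of full scale; "claw": the closure, from 0 (fully open) to 1 (shut). A call has 1 to 12 rows; each row is the pose to reach, as a shift and turn from the pose commanded when the call began, along the tool's axes at that moment, turning the shorter way round; what a row does not reach only later rows make up. Full scale, the value 1, is 0.1 m for a shift and pi rad for a turn. A row lasts 1/8 s, in which the tool goes at most 62.5 mm and 10.7 degrees, less where a joint would pass 70% of its speed; a pose out of reach is approached as far as the arm can. A call with a number of a shift or a turn outside -1 to 1 is refused whole. A call with a gripper value outside its range is refused whole. The fingers move at their own pace and stop on an object; "squeeze" is the grip in N (left out, the last holds). Time passes only in rows, so rows that repeat a pose let the fingers close. It gives the time, the measured TCP pose, the force, the opening and the grip force at its end, in the units of the state.
- get_obs(): the state, without advancing time (a new reading comes with each control period).
- camera(name): name is "scene" or "top" or "wrist"; returns (picture, depth): 384x512x3 uint8, red, green, blue; 384x512 float32, m along the optical axis (not along the pixel's ray), 0 where there is no reading.
- camera_info(name): a dict with "fx", "fy", "cx", "cy" (pixels), "cam_to_world" (4x4, takes a point from camera to world coordinates); the wrist camera has in their place "hand_eye" (4x4, takes a point from camera to tool coordinates, whose origin is the TCP and whose axes are the flange's). Camera axes: x right, y up, looking along -z (the intrinsics and any distortion apply to the point x, -y, -z); pixel columns grow to the right and rows downward; lengths in m; the calibration is good to about 2 mm. A picture is of the moment at which its call begins: read the wrist's pose just before it. camera_info takes no time and is no camera call.
- job_done(): hands the job in; it is judged then, once.
The state is a dict: "time": time; "q": joint angles; "qd": joint speeds; "joint_efforts": joint torques, N m; "ee_pos": TCP position; "tcp_rot": TCP orientation; "wrist_force": force on the tool from outside, world axes, zero at the start; "torque": the same for the moment, N m; "opening": finger opening in m; "grasp_force": force on a finger pad.
Only numpy, scipy, OpenCV 4.12 (cv2) and the standard library are available. Lean on these libraries where they do the work, as an engineer would, in place of code of your own. Each camera call takes 0.05 s, during which the arm holds its last target. There are 200 camera calls.

## Working session

There is one attempt and no reset: what is moved stays moved. The work goes in short steps, Python scripts to look and compute and a tool call to move; the robot and the scene stay as the last step left them, time stands still between calls to the robot, and variables do not carry over. Pictures are saved under pics/ and viewed, at most 10 in all, crops included, and the job is handed in when it is done.

Besides the shell and the picture viewer there is one more tool, called after "Call:" by a JSON object that holds its "method" and its "body", one argument or row to a line. servo_tool: Moves the arm, as the interface text tells. Its arguments: {"type":"object","properties":{"rows":{"type":"array"},"squeeze":{"type":"number"}},"required":["rows"]}

```bash
ls; mkdir -p pics; python3 - <<'E'
from workcell import *
import cv2,numpy as np
o=get_obs();print({k:np.round(v,4).tolist() for k,v in o.items()})
for n in("scene","top"):
    p,d=camera(n);i=camera_info(n);print(n,i)
    cv2.imwrite(f"pics/{n}.png",p[:,:,::-1]);np.save(f"{n}_d.npy",d);np.save(f"{n}_p.npy",p)
print(camera_info("wrist"))
E
```

```text
pics
{'time': 0.0, 'q': [-69.9008, 5.0104, 10.0347, 95.0988, -0.0014, 89.9988], 'qd': [0.0183, 0.0118, 0.0849, 0.0589, 0.1375, -0.0184], 'joint_efforts': [0.0023, -52.0401, 46.4795, 0.0166, 0.0001, -0.0], 'ee_pos': [0.1889, -0.5163, 0.2526], 'tcp_rot': [-179.9255, 0.0014, 20.1004], 'wrist_force': [1.0373, -0.2762, -0.0897], 'torque': [-0.0233, 0.0244, -0.013], 'grasp_force': 0.0, 'opening': 0.0857}
scene {'fx': 384.03524523370453, 'fy': 384.03524523370453, 'cx': 256.5386765442393, 'cy': 188.71292620827077, 'cam_to_world': array([[ 0.89499316,  0.28693762, -0.34154656,  0.29252877],
       [-0.4460779 ,  0.57341995, -0.68717107, -0.61528982],
       [-0.00132562,  0.76736977,  0.64120346,  0.66010691],
       [ 0.        ,  0.        ,  0.        ,  1.        ]])}
top {'fx': 354.5059389124215, 'fy': 354.5059389124215, 'cx': 258.5114669907917, 'cy': 198.31158296048886, 'cam_to_world': array([[-0.00606821,  0.98327006, -0.18205267,  0.4328739 ],
       [-0.99922412,  0.00112245,  0.03936867,  0.0149288 ],
       [ 0.03891438,  0.18215032,  0.98250035,  0.89609273],
       [ 0.        ,  0.        ,  0.        ,  1.        ]])}
{'fx': 278.682380970682, 'fy': 278.682380970682, 'cx': 257.29874055973403, 'cy': 191.6988925974983, 'hand_eye': array([[-1.27655640e-04,  9.55070414e-01,  2.96378961e-01,
         7.54421579e-02],
       [ 9.99999287e-01, -2.30046419e-04,  1.17203352e-03,
         2.81455553e-04],
       [ 1.18755546e-03,  2.96378900e-01, -9.55069703e-01,
        -1.20642018e-01],
       [ 0.00000000e+00,  0.00000000e+00,  0.00000000e+00,
         1.00000000e+00]])}
```

View pics/scene.png

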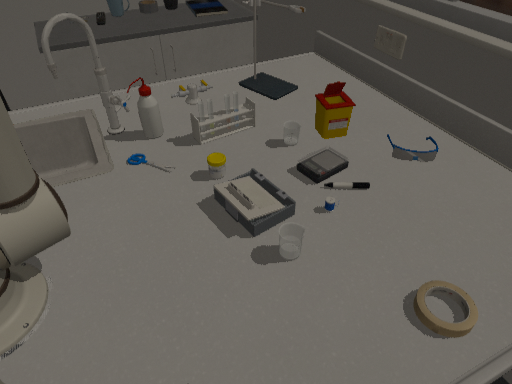

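View pics/top.png

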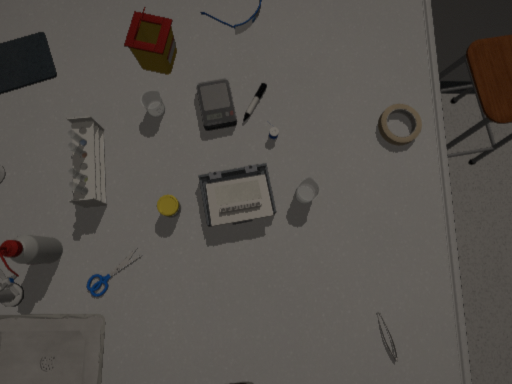

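```bash
cat > h.py <<'E'
import numpy as np,cv2
from workcell import *
def cloud(n,d):
    i=camera_info(n);v,u=np.mgrid[:384,:512]
    P=np.stack([(u-i["cx"])/i["fx"]*d,-(v-i["cy"])/i["fy"]*d,-d],-1)
    T=i["cam_to_world"];return P@T[:3,:3].T+T[:3,3]
E
python3 - <<'E'
from h import *
for n,(u0,v0,u1,v1) in dict(top=(150,150,330,240),scene=(195,140,315,265)).items():
    d=np.load(n+"_d.npy");p=np.load(n+"_p.npy");W=cloud(n,d)
    tab=W[v0:v1,u0:u1][(W[v0:v1,u0:u1,2]<0.02)&(d[v0:v1,u0:u1]>0)];print(n,"table z",np.median(tab[:,2]))
    m=np.zeros(d.shape,bool);m[v0:v1,u0:u1]=1
    hi=(W[...,2]>0.026)&(d>0)&m
    k,l,s,c=cv2.connectedComponentsWithStats(hi.astype(np.uint8))
    for j in range(1,k):
        if s[j,4]<40: continue
        q=W[l==j];r=cv2.minAreaRect((q[:,:2]*1000).astype(np.float32))
        print(s[j],"rect mm",np.round(r[0],1),np.round(r[1],1),round(r[2],1),"z",np.percentile(q[:,2],[5,50,95]).round(4),"col",p[l==j].mean(0).round())
    c=p[v0:v1,u0:u1,::-1];cv2.imwrite(f"pics/{n}_c.png",cv2.resize(c,None,fx=4,fy=4,interpolation=cv2.INTER_CUBIC))
E
```

```text
top table z -8.679769702818474e-05
[ 198  163   78   64 3419] rect mm [600.2  33.2] [135.6 172.1] 10.9 z [0.0313 0.0447 0.0619] col [90. 85. 80.]
[296 176  24  27 458] rect mm [ 609.6 -138.8] [52.6 55.7] 44.3 z [0.0274 0.0329 0.068 ] col [89. 87. 83.]
[157 195  23  22 394] rect mm [571.5 198.3] [49.4 49.2] 1.0 z [0.0436 0.0569 0.0597] col [102.  88.  31.]
scene table z 0.0013057612028123389
[298 151  17  21 199] rect mm [804.3 104.4] [98.7 44.5] 57.0 z [0.0327 0.0346 0.0363] col [75. 73. 68.]
[207 152  19  21 327] rect mm [572.1 196.3] [49.2 49.2] 27.7 z [0.029  0.0565 0.0601] col [110.  98.  27.]
[ 213  168   83   62 2597] rect mm [601.9  32.1] [136.9 174.4] 10.6 z [0.0294 0.0448 0.0628] col [92. 89. 82.]
[278 222  28  32 694] rect mm [ 610.5 -139.3] [56.  54.4] 43.9 z [0.0295 0.05   0.0689] col [108. 105.  99.]
```

View pics/top_c.png

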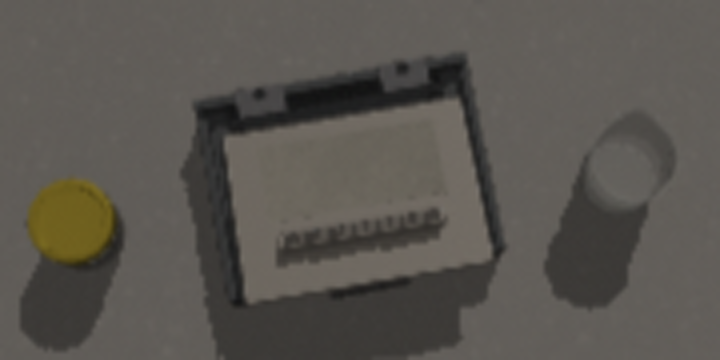

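```bash
cat > m.py <<'E'
from h import *
def meas(n,d,p,yaw=10.8,c=(0.600,0.033)):
    W=cloud(n,d);a=np.radians(yaw);R=np.array([[np.cos(a),-np.sin(a)],[np.sin(a),np.cos(a)]])
    L=(W[...,:2]-c)@R; z=W[...,2]
    near=(abs(L[...,0])<.09)&(abs(L[...,1])<.1)&(d>0)&(z>.026)
    g=p.astype(int).mean(-1)
    # far wall outer line: max x per y column
    far=near&(L[...,0]>.045)&(z>.036)&(z<.049)
    q=L[far];print(n,"far x max",np.percentile(q[:,0],[50,90,97,100]).round(4),"y",np.percentile(q[:,1],[0,2,98,100]).round(4))
    ys=np.arange(-.075,.08,.015);xs=np.array([q[abs(q[:,1]-y)<.0075,0].max() for y in ys]);k=np.polyfit(ys,xs,1);print(" far line slope deg",np.degrees(k[0]).round(2),"x0",k[1].round(4))
    lid=near&(g>85)&(abs(L[...,1])<.07)&(L[...,0]<.03)&(L[...,0]>-.07)&(z>.03)
    pts=np.c_[L[lid],z[lid]]
    m=np.ones(len(pts),bool)
    for _ in range(15):
        k=np.linalg.lstsq(np.c_[pts[m,:2],np.ones(m.sum())],pts[m,2],rcond=None)[0]
        r=pts[:,2]-np.c_[pts[:,:2],np.ones(len(pts))]@k;m=abs(r)<.003
    print(" lid plane tiltx,y deg",np.degrees(np.arctan(k[:2])).round(2),"z at 0",k[2].round(4),m.sum())
    rr=z-(L@k[:2]+k[2])
    bar=near&(rr>.009)&(rr<.02)&(abs(L[...,1])<.065)&(abs(L[...,0])<.06);b=np.c_[L[bar],z[bar]]
    print(" bar c",np.median(b,0).round(4),"top z",np.percentile(b[:,2],90).round(4),"y ext",np.percentile(b[:,1],[2,98]).round(4),"x ext",np.percentile(b[:,0],[5,95]).round(4),"slope",np.degrees(np.polyfit(b[:,1],b[:,0],1)[0]).round(2))
    lidm=near&(abs(rr)<.003)&(g>70);q=L[lidm&(abs(L[...,1])<.065)]
    for y in (-.05,-.03,0,.03,.05):
        s=q[abs(q[:,1]-y)<.006,0];print("  lid x range at y",y,np.percentile(s,[1,99]).round(4))
    q=L[lidm&(abs(L[...,0])<.03)];print("  lid y",np.percentile(q[:,1],[1,99]).round(4))
E
python3 - <<'E'
from m import *
for n in("top","scene"): meas(n,np.load(n+"_d.npy"),np.load(n+"_p.npy"))
E
```

```text
top far x max [0.0608 0.0658 0.0668 0.0681] y [-0.0853 -0.084   0.0839  0.086 ]
 far line slope deg -0.21 x0 0.0672
 lid plane tiltx,y deg [-10.87   0.18] z at 0 0.0442 1746
 bar c [-0.0324  0.0003  0.0633] top z 0.0661 y ext [-0.0539  0.0562] x ext [-0.0393  0.0591] slope 3.86
  lid x range at y -0.05 [-0.0651  0.0398]
  lid x range at y -0.03 [-0.0653  0.0396]
  lid x range at y 0 [-0.0648  0.0405]
  lid x range at y 0.03 [-0.0643  0.0405]
  lid x range at y 0.05 [-0.0635  0.0409]
  lid y [-0.075   0.0715]
scene far x max [0.0616 0.0664 0.0676 0.0703] y [-0.088  -0.087   0.0821  0.085 ]
 far line slope deg -0.32 x0 0.0683
 lid plane tiltx,y deg [-10.78   0.26] z at 0 0.0458 1011
 bar c [-0.0329 -0.0099  0.0649] top z 0.0673 y ext [-0.0575  0.0547] x ext [-0.0388  0.0582] slope 0.8
  lid x range at y -0.05 [-0.0655  0.0408]
  lid x range at y -0.03 [-0.0649  0.041 ]
  lid x range at y 0 [-0.0646  0.0416]
  lid x range at y 0.03 [-0.0646  0.0424]
  lid x range at y 0.05 [-0.0642  0.0412]
  lid y [-0.0779  0.0716]
```

View pics/scene_c.png

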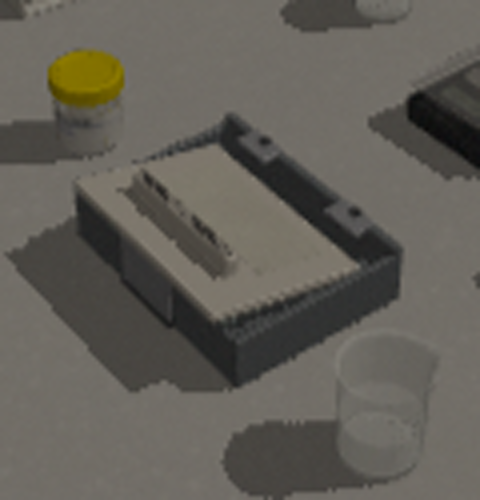

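Call:
{"method": "servo_tool", "body": {
  "rows": [
    {"offset": [0.5,-0.35,0],"yaw": 0.05,"claw": 0.5},
    {"offset": [1,-0.7,0],"yaw": 0.05,"claw": 0.5},
    {"offset": [1,-0.7,0],"yaw": 0.05,"claw": 0.5}
  ]
}}

```text
time: 0.48
ee_pos: [0.2605, -0.4139, 0.2536]
tcp_rot: [180.0, -0.0, 11.3]
wrist_force: [-0.3, -0.1, 0.8]
opening: 0.0426
grasp_force: 0.0
```

Call:
{"method": "servo_tool", "body": {
  "rows": [
    {"offset": [0.4,-0.4,0],"yaw": 0,"claw": 0.5},
    {"offset": [0.8,-0.8,0],"yaw": 0,"claw": 0.5},
    {"offset": [0.97,-0.94,0],"yaw": 0,"claw": 0.5}
  ]
}}

```text
time: 0.85
ee_pos: [0.3367, -0.3042, 0.2533]
tcp_rot: [-180.0, -0.0, 11.2]
wrist_force: [0.3, -0.5, -1.0]
opening: 0.0426
grasp_force: 0.0
```

Call:
{"method": "servo_tool", "body": {
  "rows": [
    {"offset": [0.4,-0.4,0],"yaw": 0,"claw": 0.5},
    {"offset": [0.8,-0.8,0],"yaw": 0,"claw": 0.5},
    {"offset": [0.97,-0.94,0],"yaw": 0,"claw": 0.5}
  ]
}}

```text
time: 1.23
ee_pos: [0.414, -0.1932, 0.253]
tcp_rot: [-180.0, 0.0, 11.2]
wrist_force: [0.0, 0.1, -0.3]
opening: 0.0428
grasp_force: 0.0
```

Call:
{"method": "servo_tool", "body": {
  "rows": [
    {"offset": [0.4,-0.4,0],"yaw": 0,"claw": 0.5},
    {"offset": [0.8,-0.8,0],"yaw": 0,"claw": 0.5},
    {"offset": [0.97,-0.94,0],"yaw": 0,"claw": 0.5}
  ]
}}

```text
time: 1.6
ee_pos: [0.4914, -0.0821, 0.2527]
tcp_rot: [-180.0, 0.0, 11.2]
wrist_force: [0.8, -0.2, 0.7]
opening: 0.0423
grasp_force: 0.0
```

Call:
{"method": "servo_tool", "body": {
  "rows": [
    {"offset": [0.5,-0.45,0],"yaw": 0,"claw": 0.5},
    {"offset": [0.96,-0.91,0.4],"yaw": 0,"claw": 0.5},
    {"offset": [0.96,-0.91,0.9],"yaw": 0,"claw": 0.5},
    {"offset": [0.96,-0.91,1],"yaw": 0,"claw": 0.5}
  ]
}}

```text
time: 2.1
ee_pos: [0.5653, 0.0242, 0.1488]
tcp_rot: [-179.9, 0.4, 11.2]
wrist_force: [-0.2, -0.1, 1.6]
opening: 0.043
grasp_force: 0.0
```

Call:
{"method": "servo_tool", "body": {
  "rows": [
    {"offset": [0,0,0.35],"yaw": 0,"claw": 0.5},
    {"offset": [0,0,0.38],"yaw": 0,"claw": 0.5},
    {"offset": [0,0,0.38],"yaw": 0,"claw": 0.5}
  ]
}}

```text
time: 2.48
ee_pos: [0.5673, 0.0233, 0.1174]
tcp_rot: [180.0, -0.1, 11.0]
wrist_force: [0.2, -0.6, -0.1]
opening: 0.0432
grasp_force: 0.0
```

```bash
python3 - <<'E'
from h import *
o=get_obs();print(o["ee_pos"])
ims=[]
for n,(u0,v0,u1,v1) in dict(scene=(195,110,315,265),wrist=(0,0,512,384)).items():
    p,d=camera(n);np.save(n+"2_d.npy",d)
    c=p[v0:v1,u0:u1,::-1];ims.append(cv2.resize(c,(int((u1-u0)*400/(v1-v0)),400),interpolation=cv2.INTER_CUBIC))
x=np.hstack(ims);cv2.imwrite("pics/b.png",x[:,:800]);print(x.shape)
E
```

```text
[0.56727293 0.02325917 0.11737781]
(400, 842, 3)
```

View pics/b.png

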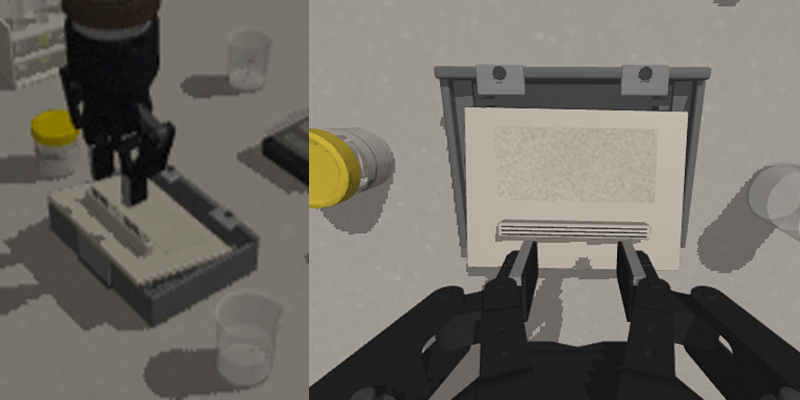

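Call:
{"method": "servo_tool", "body": {
  "rows": [
    {"offset": [0,0,0.22],"yaw": 0,"claw": 0.5},
    {"offset": [0,0,0.24],"yaw": 0,"claw": 0.5},
    {"offset": [0,0,0.25],"yaw": 0,"claw": 0.5}
  ]
}}

```text
time: 2.95
ee_pos: [0.5672, 0.0241, 0.0914]
tcp_rot: [180.0, -0.1, 11.1]
wrist_force: [0.4, -0.2, -0.4]
opening: 0.043
grasp_force: 0.0
```

Call:
{"method": "servo_tool", "body": {
  "rows": [
    {"offset": [0,0,0.02],"yaw": 0,"claw": 0.5},
    {"offset": [0,0,0.03],"yaw": 0,"claw": 0.5}
  ]
}}

```text
time: 3.2
ee_pos: [0.567, 0.0241, 0.0877]
tcp_rot: [180.0, -0.0, 11.1]
wrist_force: [-0.4, 0.4, -0.8]
opening: 0.0429
grasp_force: 0.0
```

Call:
{"method": "servo_tool", "body": {
  "rows": [
    {"offset": [0,0,0.01],"yaw": 0,"claw": 0.5},
    {"offset": [0,0,0.02],"yaw": 0,"claw": 0.5}
  ]
}}

```text
time: 3.45
ee_pos: [0.567, 0.0241, 0.0857]
tcp_rot: [180.0, -0.0, 11.1]
wrist_force: [-2.1, 0.5, 7.1]
opening: 0.0429
grasp_force: 3.5
```

Call:
{"method": "servo_tool", "body": {
  "rows": [
    {"offset": [0,0,-0.15],"yaw": 0,"claw": 0.5},
    {"offset": [-0.26,0,-0.15],"yaw": 0,"claw": 0.5},
    {"offset": [-0.26,0,-0.15],"yaw": 0,"claw": 0.5},
    {"offset": [-0.26,0,0.03],"yaw": 0,"claw": 0.5},
    {"offset": [-0.26,0,0.05],"yaw": 0,"claw": 0.5},
    {"offset": [-0.26,0,0.05],"yaw": 0,"claw": 0.5}
  ]
}}

```text
time: 4.2
ee_pos: [0.5412, 0.0192, 0.0796]
tcp_rot: [-180.0, 0.1, 11.1]
wrist_force: [0.3, -0.3, -0.2]
opening: 0.0427
grasp_force: 0.0
```

Call:
{"method": "servo_tool", "body": {
  "rows": [
    {"offset": [0.06,0,-0.01],"yaw": 0,"claw": 0.5},
    {"offset": [0.1,0,-0.01],"yaw": 0,"claw": 0.5},
    {"offset": [0.14,0,-0.01],"yaw": 0,"claw": 0.5}
  ]
}}

```text
time: 4.58
ee_pos: [0.5555, 0.0219, 0.0814]
tcp_rot: [180.0, -0.0, 11.1]
wrist_force: [-0.5, -0.6, -0.3]
opening: 0.0429
grasp_force: 0.2
```

Call:
{"method": "servo_tool", "body": {
  "rows": [
    {"offset": [0.03,0,0],"yaw": 0,"claw": 0.5},
    {"offset": [0.06,0,0],"yaw": 0,"claw": 0.5}
  ]
}}

```text
time: 4.82
ee_pos: [0.5611, 0.023, 0.0812]
tcp_rot: [-180.0, 0.0, 11.1]
wrist_force: [-1.8, -0.3, 0.7]
opening: 0.043
grasp_force: 0.2
```

```bash
python3 - <<'E'
from h import *
o=get_obs();print(o["ee_pos"],o["wrist_force"])
p,d=camera("wrist");cv2.imwrite("pics/w3.png",p[50:330,80:440,::-1])
E
```

```text
[0.56107487 0.0229978  0.08123783] [-1.77785229 -0.31314473  0.68034746]
```

View pics/w3.png

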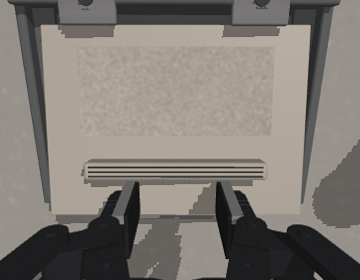

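Call:
{"method": "servo_tool", "body": {
  "rows": [
    {"offset": [0.02,0,0.0],"yaw": 0,"claw": 0.5},
    {"offset": [0.04,0,0.0],"yaw": 0,"claw": 0.5},
    {"offset": [0.05,0,0.0],"yaw": 0,"claw": 0.5}
  ]
}}

```text
time: 5.25
ee_pos: [0.5659, 0.0239, 0.0813]
tcp_rot: [180.0, -0.0, 11.1]
wrist_force: [-0.7, -0.6, 0.3]
opening: 0.0427
grasp_force: 0.2
```

```bash
python3 - <<'E'
from m import *
print(get_obs()["ee_pos"])
p,d=camera("wrist");cv2.imwrite("pics/w4.png",p[50:330,80:440,::-1])
p,d=camera("scene");meas("scene",d,p,11,(.6034,.0327))
p,d=camera("top");meas("top",d,p,11,(.6034,.0327))
E
```

```text
[0.56593825 0.02393325 0.08133195]
scene far x max [0.0571 0.063  0.0644 0.0677] y [-0.0874 -0.085   0.038   0.0712]
 far line slope deg -0.13 x0 0.0651
 lid plane tiltx,y deg [-59.66 -71.74] z at 0 0.1188 50
 bar c [-0.042  -0.0378  0.313 ] top z 0.3532 y ext [-0.0465  0.057 ] x ext [-0.0576  0.0462] slope 14.93
  lid x range at y -0.05 [-0.0561 -0.0478]
  lid x range at y -0.03 [-0.053  -0.0468]
  lid x range at y 0 [0.0372 0.0524]
  lid x range at y 0.03 [-0.0447 -0.0438]
  lid x range at y 0.05 [-0.054  -0.0392]
  lid y [-0.0429  0.0103]Traceback (most recent call last):
  File "<stdin>", line 5, in <module>
  File "m.py", line 9, in meas
    q=L[far];print(n,"far x max",np.percentile(q[:,0],[50,90,97,100]).round(4),"y",np.percentile(q[:,1],[0,2,98,100]).round(4))
                                 ~~~~~~~~~~~~~^^^^^^^^^^^^^^^^^^^^^^^
    return _quantile_unchecked(
        a, q, axis, out, overwrite_input, method, keepdims, weights)
    return _ureduce(a,
                    func=_quantile_ureduce_func,
    ...<5 lines>...
                    overwrite_input=overwrite_input,
                    method=method)
    r = func(a, **kwargs)
    result = _quantile(arr,
                       quantiles=q,
    ...<2 lines>...
                       out=out,
                       weights=wgt)
    slices_having_nans = np.isnan(arr[-1, ...])
                                  ~~~^^^^^^^^^
IndexError: index -1 is out of bounds for axis 0 with size 0
```

View pics/w4.png

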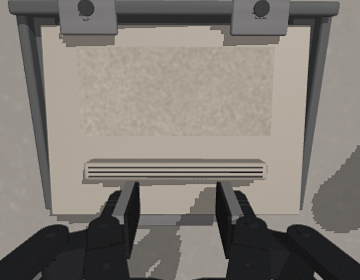

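Call:
{"method": "servo_tool", "body": {
  "rows": [
    {"offset": [0.02,0,0.0],"yaw": 0,"claw": 0.5},
    {"offset": [0.03,0,0.0],"yaw": 0,"claw": 0.5},
    {"offset": [0.03,0,0.0],"yaw": 0,"claw": 0.5}
  ]
}}

```text
time: 5.78
ee_pos: [0.5689, 0.0245, 0.0813]
tcp_rot: [180.0, -0.0, 11.1]
wrist_force: [0.2, -0.7, -0.0]
opening: 0.0427
grasp_force: 0.0
```

Call:
{"method": "servo_tool", "body": {
  "rows": [
    {"offset": [0.01,0,0.0],"yaw": 0,"claw": 0.5},
    {"offset": [0.02,0,0.0],"yaw": 0,"claw": 0.5},
    {"offset": [0.02,0,0.0],"yaw": 0,"claw": 0.5}
  ]
}}

```text
time: 6.15
ee_pos: [0.5708, 0.0249, 0.0813]
tcp_rot: [-180.0, -0.0, 11.1]
wrist_force: [0.6, 0.1, -0.2]
opening: 0.0426
grasp_force: 0.0
```

```bash
python3 - <<'E'
from m import *
o=get_obs();print(o["ee_pos"],o["wrist_force"])
p,d=camera("wrist");cv2.imwrite("pics/w5.png",p[50:330,80:440,::-1])
i=camera_info("wrist")
from scipy.spatial.transform import Rotation as Ro
v,u=np.mgrid[:384,:512];P=np.stack([(u-i["cx"])/i["fx"]*d,-(v-i["cy"])/i["fy"]*d,-d],-1)@i["hand_eye"][:3,:3].T+i["hand_eye"][:3,3]
W=P@Ro.from_euler("xyz",o["tcp_rot"],degrees=True).as_matrix().T+o["ee_pos"]
a=np.radians(11);L=(W[...,:2]-[.6034,.0327])@np.array([[np.cos(a),-np.sin(a)],[np.sin(a),np.cos(a)]])
for x in range(-72,68,4):
    s=(abs(L[...,0]*1e3-x)<1.5)&(abs(abs(L[...,1])-.065)<.006)&(d>0); t=(abs(L[...,0]*1e3-x)<1.5)&(abs(L[...,1])<.012)&(d>0)
    print(x,*(np.round(1e3*np.median(W[...,2][k]),1) if k.any() else None for k in(s,t)))
E
```

```text
[0.57081412 0.02490951 0.08128222] [ 0.59584291  0.10376407 -0.21851664]
-72 None None
-68 None 47.8
-64 None 48.3
-60 36.0 48.3
-56 None 47.9
-52 48.8 48.9
-48 48.8 48.9
-44 48.3 48.4
-40 47.9 47.9
-36 47.3 47.3
-32 46.7 46.9
-28 46.3 None
-24 46.2 141.2
-20 143.5 60.0
-16 44.9 58.6
-12 44.4 44.9
-8 44.0 43.8
-4 43.4 43.6
0 42.9 43.3
4 42.6 42.8
8 41.9 42.4
12 41.5 41.9
16 41.0 41.4
20 40.4 40.9
24 40.0 40.3
28 39.4 39.9
32 39.0 39.4
36 38.5 38.9
40 38.1 38.4
44 37.5 37.9
48 37.0 37.2
52 36.6 36.5
56 36.4 36.2
60 44.0 44.0
64 43.6 43.7
```

View pics/w5.png

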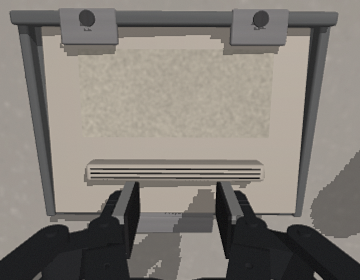

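Call:
{"method": "servo_tool", "body": {
  "rows": [
    {"offset": [-0.02,0,0],"yaw": 0,"claw": 0.5},
    {"offset": [-0.02,0,-0.12],"yaw": 0,"claw": 0.5},
    {"offset": [-0.02,0,-0.12],"yaw": 0,"claw": 0.5},
    {"offset": [0.1,0,-0.12],"yaw": 0,"claw": 0.5},
    {"offset": [0.1,0,-0.02],"yaw": 0,"claw": 0.5},
    {"offset": [0.1,0,0.0],"yaw": 0,"claw": 0.5},
    {"offset": [0.1,0,0.02],"yaw": 0,"claw": 0.5}
  ]
}}

```text
time: 7.08
ee_pos: [0.5802, 0.0268, 0.0792]
tcp_rot: [-180.0, 0.0, 11.1]
wrist_force: [-3.4, 0.1, 6.1]
opening: 0.0427
grasp_force: 2.9
```

Call:
{"method": "servo_tool", "body": {
  "rows": [
    {"offset": [0,0,0.01],"yaw": 0,"claw": 0.5},
    {"offset": [0,0,0.02],"yaw": 0,"claw": 0.5},
    {"offset": [0,0,0.03],"yaw": 0,"claw": 0.5}
  ]
}}

```text
time: 7.45
ee_pos: [0.5797, 0.0267, 0.077]
tcp_rot: [-180.0, 0.1, 11.1]
wrist_force: [-7.8, -0.0, 11.7]
opening: 0.043
grasp_force: 5.4
```

Call:
{"method": "servo_tool", "body": {
  "rows": [
    {"offset": [0,0,0.01],"yaw": 0,"claw": 0.5},
    {"offset": [0,0,0.02],"yaw": 0,"claw": 0.5},
    {"offset": [0,0,0.03],"yaw": 0,"claw": 0.5}
  ]
}}

```text
time: 7.82
ee_pos: [0.5805, 0.0268, 0.0731]
tcp_rot: [180.0, 0.0, 11.1]
wrist_force: [-0.9, -0.1, 2.0]
opening: 0.0424
grasp_force: 0.9
```

Call:
{"method": "servo_tool", "body": {
  "rows": [
    {"offset": [0,0,0.01],"yaw": 0,"claw": 0.5},
    {"offset": [0,0,0.02],"yaw": 0,"claw": 0.5}
  ]
}}

```text
time: 8.07
ee_pos: [0.5806, 0.0269, 0.071]
tcp_rot: [-180.0, 0.0, 11.1]
wrist_force: [0.0, -0.1, 0.2]
opening: 0.0424
grasp_force: 0.0
```

Force dropped, so it probably snapped; press to the bottom to confirm.

Call:
{"method": "servo_tool", "body": {
  "rows": [
    {"offset": [0,0,0.01],"yaw": 0,"claw": 0.5},
    {"offset": [0,0,0.02],"yaw": 0,"claw": 0.5},
    {"offset": [0,0,0.03],"yaw": 0,"claw": 0.5}
  ]
}}

```text
time: 8.45
ee_pos: [0.5806, 0.0268, 0.07]
tcp_rot: [180.0, -0.1, 11.1]
wrist_force: [-6.9, -0.6, 19.1]
opening: 0.0426
grasp_force: 9.6
```

Call:
{"method": "servo_tool", "body": {
  "rows": [
    {"offset": [0,0,-0.1],"yaw": 0,"claw": 0.5},
    {"offset": [0,0,-0.4],"yaw": 0,"claw": 0.5},
    {"offset": [-0.4,0,-0.8],"yaw": 0,"claw": 0.5},
    {"offset": [-0.6,0,-0.8],"yaw": 0,"claw": 0.5},
    {"offset": [-0.6,0,-0.8],"yaw": 0,"claw": 0.5},
    {"offset": [-0.6,0,-0.8],"yaw": 0,"claw": 0.5}
  ]
}}

```text
time: 9.2
ee_pos: [0.5221, 0.0154, 0.148]
tcp_rot: [-180.0, 0.0, 11.1]
wrist_force: [-0.3, -0.4, -0.5]
opening: 0.0423
grasp_force: 0.0
```

```bash
python3 - <<'E'
from m import *
o=get_obs();print(o["ee_pos"],o["wrist_force"])
p,d=camera("wrist");cv2.imwrite("pics/w6.png",p[:,:,::-1])
i=camera_info("wrist")
from scipy.spatial.transform import Rotation as Ro
v,u=np.mgrid[:384,:512];P=np.stack([(u-i["cx"])/i["fx"]*d,-(v-i["cy"])/i["fy"]*d,-d],-1)@i["hand_eye"][:3,:3].T+i["hand_eye"][:3,3]
W=P@Ro.from_euler("xyz",o["tcp_rot"],degrees=True).as_matrix().T+o["ee_pos"]
a=np.radians(11);L=(W[...,:2]-[.6034,.0327])@np.array([[np.cos(a),-np.sin(a)],[np.sin(a),np.cos(a)]])
for x in range(-72,68,4):
    s=[(abs(L[...,0]*1e3-x)<1.5)&(abs(L[...,1]-y)<.008)&(d>0) for y in(-.065,0,.065)]
    print(x,*(np.round(1e3*np.median(W[...,2][k]),1) if k.any() else None for k in s))
E
```

```text
[0.52211595 0.01535772 0.14799721] [-0.28877116 -0.35358736 -0.5333476 ]
-72 209.8 210.9 212.1
-68 212.4 None 1.8
-64 None 221.0 None
-60 35.9 48.0 36.0
-56 29.9 48.0 30.2
-52 35.8 42.9 36.1
-48 35.8 36.0 36.2
-44 35.8 36.0 36.2
-40 35.9 36.1 36.1
-36 36.0 36.1 36.1
-32 36.0 36.1 36.1
-28 35.9 48.7 36.3
-24 35.9 50.2 36.1
-20 36.0 50.2 36.0
-16 36.0 36.2 36.2
-12 35.9 36.0 36.1
-8 35.9 36.1 36.1
-4 35.8 36.3 35.9
0 35.9 36.5 36.1
4 35.9 36.5 36.1
8 35.9 36.5 36.3
12 35.8 36.5 36.2
16 35.8 36.4 36.1
20 36.0 36.4 36.1
24 35.9 36.4 36.1
28 35.9 36.3 36.1
32 35.9 36.4 36.1
36 35.9 36.5 36.3
40 35.8 36.5 36.3
44 35.7 36.3 36.3
48 36.0 35.9 36.2
52 36.4 35.9 36.6
56 37.4 36.4 37.2
60 44.0 44.1 44.1
64 42.9 43.0 42.4
```

View pics/w6.png

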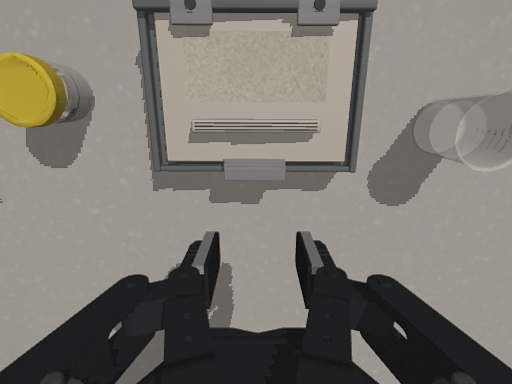

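The lid is level with its top face at 36 mm. Its far edge is under the hooks, and the catch head at pixel (255,168) covers the near edge. The jar and beaker have not moved.

```bash
python3 -c "
from workcell import *
print(job_done())"
```

```text
the job is handed in; nothing more can be done
None
```

The lid now sits level in the box, with its far edge under both hooks and the catch snapped shut over its near edge. The jar and beaker were not touched, and I handed the job in after about 9 s of the 32 s allowed; no verdict came back.

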